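Close the vents of a pipe test header, lowest first

ROBOT

A 6-joint arm with a two-finger parallel gripper is mounted at the origin on the work surface. World frame = base frame: x ahead of the robot, y to its left, z up, the work surface at z = 0. Lengths are in m, angles in degrees, forces in N, time in s.
With the tool pointing down it reaches from about 0.375 to 0.9 m from the base axis. Payload 3.1 kg.
Tool frame: the origin (TCP) lies on the centre line of the jaws, within the pads' length; the fingertips stand 22 mm ahead of it and the grasp point (between the pads) lies 3 mm ahead of it; z points along the fingers, y is the line along which they close (so a half turn about z gives the same grasp; the last joint's range is limited). The gripper opens to 87 mm and grips with 3 to 60 N. Pads are 19 mm wide; open, the fingers measure 117 mm over their backs; the gripper's body (75 mm by 190 mm) begins 51 mm behind the grasp point.
Start: joints at [-83.222, 30.224, 82.088, -0, 67.689, -10.227], TCP at [0.183, -0.598, 0.245] pointing down, gripper open.
Joint ranges: [-176.69, 176.69], [-43.24, 126.21], [12.49, 139.97], [-82, 262], [0, 151.66], [-163.58, 163.58]. Speed limits (degrees/s): [159.86, 159.86, 180, 180, 180, 180].

INTERFACE

Orientations are given as a 3x3 rotation matrix whose columns are the frame's x, y, z axes.
In Python, from rig import * gives the robot as it stands.
- The arm moves only by the shell command python3 -m jog 'ROWS'. ROWS is text: rows parted by semicolons, each of 7 numbers parted by spaces: the shift along the tool's x, y, z in mm, then the turn, a rotation vector about the tool's x, y, z in rad, then the finger opening in mm, from 0 to 87. In form: tx ty tz ax ay az fingers; .... A call has 1 to 12 rows; each row shifts and turns the commanded pose from where the row before left it, along the tool's axes as they then stand; what a row does not reach is not made up. A row lasts 1/8 s, in which the tool goes at most 62.5 mm and 10.7 degrees, less where a joint would pass 70% of its speed; a pose out of reach is approached as far as the arm can. A call with a gripper value outside its range is refused whole. The fingers move at their own pace and stop on an object; the grip force is fixed at half the most. Time passes only in rows, so rows that do not move let the fingers close. It gives the time, the measured TCP pose, the force, the opening and the grip force at its end, in the units of the state.
- read_state(): the state, without advancing time (a new reading comes with each control period).
- capture(name): name is "scene" or "top" or "wrist"; returns a dict with "color" (420x560x3 uint8, red, green, blue), "camera_matrix" (3x3 intrinsics, pixels), "distortion" ([k1, k2, p1, p2, k3] as OpenCV has them; the pictures are not rectified), "R" (3x3) and "t" (3): a world point X has camera coordinates R X + t. Camera axes: x right, y down, z forward; pixel columns grow to the right and rows downward; lengths in m; the calibration is good to about 2 mm. A picture is of the moment at which its call begins. There is no depth.
- hand_in(): hands the job in; it is judged then, once.
Trained networks look in the newest picture that a camera, given by its name, has taken for a name from the list of things; names that differ only in an ending like _2 or _b are one class to them, and where a whole thing is asked for, a point or a joint stands for the part that bears it (a point fixed in the world has none). Each returns a list of dicts, best first, with "conf" (0 to 1); they miss things now and then, are a little off and sometimes report something else, mostly with a low value. They report only what shows in the picture. A call takes as long as a camera call.
- find_in(camera, target): "at" ([x, y, z] in m, in world coordinates, good to about 4 mm: the middle of the surface that is visible of it).
- trace(camera, target): "pixels" (420x560 bool, what is visible of it).
- place_of(camera, target): "at" ([x, y, z] in m, in world coordinates, good to about 4 mm: a listed point, or the origin of a listed thing).
The state is a dict: "time_s": time; "joint_positions": joint angles; "qvel": joint speeds; "tau": joint torques, N m; "position": TCP position; "tcp_rot": TCP orientation; "force": force on the tool from outside, world axes, zero at the start; "moment": the same for the moment, N m; "opening": opening from 0.0 (shut) to 1.0 (fully open); "grasp_force": force on a finger pad.
Only numpy, scipy, OpenCV 4.12 (cv2) and the standard library are available. Lean on these libraries where they do the work, as an engineer would, in place of code of your own. Each camera call takes 0.05 s, during which the arm holds its last target. There are 200 camera calls.

TASK

The header has been filled for its pressure test, so close its three vents in order of height: with the fingertips press the plunger on top of the short stack lightly until it is fully down, then the one on the middle stack, then the one on the tall stack. Use a light push only, pull or lift nothing, and leave the bottle, wrench, coupling and elbow where they are.

Things in the scene. Friction and masses are not known exactly. Their poses are not given: they have to be found in the camera images.
- header: Galvanised pipe header fixed to the bench: pipe 34 mm thick along the body's y, axis 45 mm up, from y = -235 mm (ball valve with flat lever, 84 mm high) to y = +220 mm (gauge, 58 mm across, 137 mm high). Origin on the bench under its middle. The three vent stacks stand on it at y = -120, 0 and +120 mm of this frame, in any arrangement.
- stack_short: The short vent stack, fixed: a tee on the header, a 27 mm upright pipe and a six-sided brass vent body 38 mm across whose top is 108 mm above the bench. Origin on the bench, on the stack's vertical axis.
- stack_middle: The middle vent stack, fixed: a tee on the header, a 27 mm upright pipe and a six-sided brass vent body 38 mm across whose top is 148 mm above the bench. Origin on the bench, on the stack's vertical axis.
- stack_tall: The tall vent stack, fixed: a tee on the header, a 27 mm upright pipe and a six-sided brass vent body 38 mm across whose top is 188 mm above the bench. Origin on the bench, on the stack's vertical axis.
- plunger_short_top (a point): Centre of the top face of the short stack's plunger: a flat round steel cap 30 mm across, 6 mm thick, on a thin stem; 140 mm above the bench when the joint reads 0, and it goes down with the plunger. The cap is sprung on the stem: it starts to sink at 3 N, 1.5 N more per mm, at most 8 mm, so a push past the stop gives softly; let go, it rises again and the plunger stays down.
- plunger_short (a joint): How far the short stack's plunger is pushed straight down, in m: starts between -0.002 and 0.003 (up: vent open), 0.014 is its end stop (fully down: vent closed). It slides with about 3 N of friction, has no spring and stays where it is left; it could also be pulled up, to -0.012.
- plunger_middle_top (a point): Centre of the top face of the middle stack's plunger: a flat round steel cap 30 mm across, 6 mm thick, on a thin stem; 180 mm above the bench when the joint reads 0, and it goes down with the plunger. The cap is sprung on the stem: it starts to sink at 3 N, 1.5 N more per mm, at most 8 mm, so a push past the stop gives softly; let go, it rises again and the plunger stays down.
- plunger_middle (a joint): How far the middle stack's plunger is pushed straight down, in m: starts between -0.002 and 0.003 (up: vent open), 0.014 is its end stop (fully down: vent closed). It slides with about 3 N of friction, has no spring and stays where it is left; it could also be pulled up, to -0.012.
- plunger_tall_top (a point): Centre of the top face of the tall stack's plunger: a flat round steel cap 30 mm across, 6 mm thick, on a thin stem; 220 mm above the bench when the joint reads 0, and it goes down with the plunger. The cap is sprung on the stem: it starts to sink at 3 N, 1.5 N more per mm, at most 8 mm, so a push past the stop gives softly; let go, it rises again and the plunger stays down.
- plunger_tall (a joint): How far the tall stack's plunger is pushed straight down, in m: starts between -0.002 and 0.003 (up: vent open), 0.014 is its end stop (fully down: vent closed). It slides with about 3 N of friction, has no spring and stays where it is left; it could also be pulled up, to -0.012.
- bottle: Loose bystander: closed drink bottle, 60 mm across, 170 mm high, upright, on the bench on the far side of the header. Origin under its centre.
- coupling: Loose bystander: steel pipe coupling, a tube 48 mm outside and 45 mm high, standing on end on the robot's side of the header. Origin under its centre.
- wrench: Loose bystander: wrench 170 mm long lying flat on the bench on the far side of the header, along its own x. Origin on its underside near mid-length.
- elbow: Loose bystander: steel 90 degree pipe elbow, 38 mm thick, 53 mm high, standing on one mouth on the robot's side of the header, the other mouth pointing along its y. Origin under its standing mouth.

How it is judged (in metres and radians):
On the way, in this order (a step that is already met when the one before it is completed fails the run):
1. the short stack's plunger is fully down (value of joint plunger_short above 0.011 m), for 0.1 s.
2. the middle stack's plunger is fully down (value of joint plunger_middle above 0.011 m), for 0.1 s.
3. the tall stack's plunger is fully down (value of joint plunger_tall above 0.011 m), for 0.1 s.
At the end, for the whole second after the job is handed in: All three plungers are down (more than 11 mm of their 14 mm travel), and the four loose things are at rest within 20 mm of where they stood (value of joint each of plunger_short, plunger_middle, plunger_tall above 0.011 m and distance of each of bottle, coupling, wrench, elbow from where it was at the start of the episode below 0.02 m and linear speed of each of bottle, coupling, wrench, elbow below 0.02 m/s); the robot touches nothing.
It fails at once if a plunger is pressed before a shorter stack's plunger is fully down ((value of joint plunger_middle above 0.006 m and not (value of joint plunger_short above 0.011 m)) or (value of joint plunger_tall above 0.006 m and not (value of joint plunger_short above 0.011 m)) or (value of joint plunger_tall above 0.006 m and not (value of joint plunger_middle above 0.011 m))).
It fails at once if a plunger is pulled up (value of joint any of plunger_short, plunger_middle, plunger_tall below -0.005 m).
It fails at once if a vent stack or the header is pressed or struck with more than 20 N (contact force between anything else and stack_short above 20 N or contact force between anything else and stack_middle above 20 N or contact force between anything else and stack_tall above 20 N or contact force between anything else and header above 20 N).
It fails at once if a vent stack is pushed with the arm or the gripper's body instead of the fingers (contact force between the arm and stack_short above 2 N or contact force between the arm and stack_middle above 2 N or contact force between the arm and stack_tall above 2 N).
It fails at once if a bystander is moved more than 20 mm or lifted (distance of any of bottle, coupling, wrench, elbow from where it was at the start of the episode above 0.02 m or height (world z) of any of bottle, coupling, wrench, elbow above 0.012 m).
It also fails if it takes over 48 s, if anything falls off the work surface, if the arm or the gripper's body presses on something with over 40 N, if the wrist force passes 120 N, or if a joint passes its speed limit or range.

## Working session

There is one attempt and no reset: what is moved stays moved. The work goes in short steps, Python scripts to look and compute and a shell command to move; the robot and the scene stay as the last step left them, time stands still between calls to the robot, and variables do not carry over. Pictures are saved under pics/ and viewed, at most 10 in all, crops included, and the job is handed in when it is done.

```bash
mkdir -p pics
python3 - <<'E'
from rig import *
import cv2,numpy as np
s=read_state();print(s['time_s'],s['position'],np.round(s['tcp_rot'],3).tolist(),s['force'])
for c in ['scene','top']:
    im=capture(c);cv2.imwrite(f'pics/{c}0.png',im['color'][:,:,::-1])
    for n in ['header','stack_short','stack_middle','stack_tall','plunger_short_top','plunger_middle_top','plunger_tall_top','bottle','coupling','wrench','elbow']:
        print(c,n,[(np.round(d['at'],3).tolist(),round(d['conf'],2)) for d in place_of(c,n)[:2]])
E
```

```text
0.0 [ 0.18274568 -0.59695374  0.24357534] [[0.956, 0.293, -0.0], [0.293, -0.956, 0.002], [0.0, -0.002, -1.0]] [ 0.14510898 -0.32437684  0.74569751]
scene header [([0.578, 0.104, 0.004], 0.94)]
scene stack_short [([0.549, 0.222, 0.002], 0.57)]
scene stack_middle [([0.579, 0.102, -0.002], 0.82)]
scene stack_tall [([0.609, -0.016, -0.002], 0.58)]
scene plunger_short_top [([0.553, 0.224, 0.145], 0.44)]
scene plunger_middle_top [([0.582, 0.106, 0.18], 0.46)]
scene plunger_tall_top [([0.611, -0.01, 0.216], 0.53)]
scene bottle [([0.701, 0.229, 0.002], 0.73)]
scene coupling [([0.441, 0.197, -0.002], 0.97)]
scene wrench []
scene elbow [([0.494, 0.012, -0.002], 0.73)]
top header []
top stack_short [([0.556, 0.221, -0.003], 0.98), ([0.437, 0.197, -0.004], 0.75)]
top stack_middle [([0.579, 0.1, 0.001], 0.94)]
top stack_tall [([0.61, -0.012, -0.002], 0.96)]
top plunger_short_top [([0.554, 0.22, 0.142], 0.51)]
top plunger_middle_top [([0.579, 0.104, 0.177], 0.67), ([0.733, 0.031, 0.0], 0.18)]
top plunger_tall_top [([0.608, -0.013, 0.217], 0.58)]
top bottle [([0.699, 0.227, 0.004], 0.92)]
top coupling [([0.434, 0.198, -0.001], 0.92)]
top wrench [([0.612, -0.01, -0.005], 0.71), ([0.732, 0.034, 0.002], 0.59)]
top elbow [([0.491, 0.01, 0.001], 0.94)]
```

View pics/scene0.png

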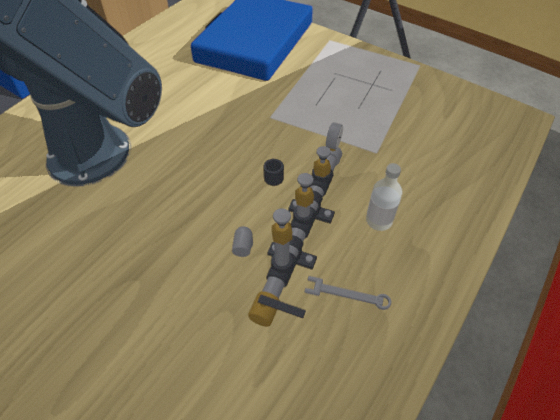

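View pics/top0.png

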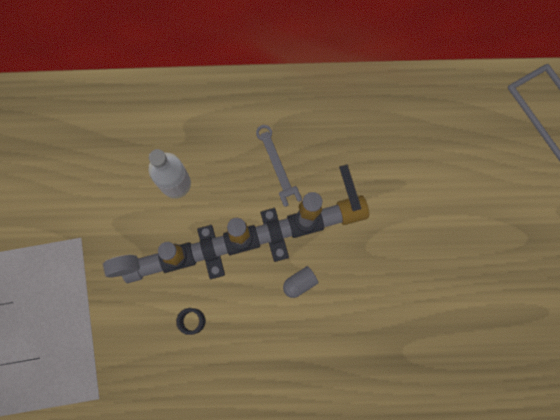

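The scene picture shows the caps at about (323,153) short, (305,180) middle and (282,216) tall, with the gauge at (335,133). In the top picture they are at (168,250), (237,228) and (312,203). The network positions agree with both pictures, and the 0.12 m spacing matches. I'll raise the tool, close the fingers and move to above the short stack.

```bash
python3 -m jog '0 0 -55 0 0 0 0; 0 0 -10 0 0 0 0; 33 -37.5 0 0 0 0 0; 33 -37.5 0 0 0 0 0; 33 -37.5 0 0 0 0 0; 33 -37.5 0 0 0 0 0; 33 -37.5 0 0 0 0 0; 33 -37.5 0 0 0 0 0; 33 -37.5 0 0 0 0 0; 33 -37.5 0 0 0 0 0; 33 -37.5 0 0 0 0 0; 33 -37.5 0 0 0 0 0'
```

```text
time_s: 2.7
position: [0.389, -0.1409, 0.3094]
tcp_rot: [[0.956, 0.292, 0.0], [0.292, -0.956, -0.0], [0.0, 0.0, -1.0]]
force: [1.1, 0.1, 0.2]
opening: 0.004
grasp_force: 0.0
```

```bash
python3 -m jog '33 -37.5 0 0 0 0 0; 33 -37.5 0 0 0 0 0; 33 -37.5 0 0 0 0 0; 33 -37.5 0 0 0 0 0; 33 -37.5 0 0 0 0 0; 33 -37.5 0 0 0 0 0; 33 -37.5 0 0 0 0 0; 0 0 0 0 0 0 0'
python3 - <<'E'
from rig import *
import cv2,numpy as np
s=read_state();print(np.round(s['tcp_rot'],3).tolist())
P={n:[] for n in ['short','middle','tall']}
for k in range(3):
  for c in ['top','scene','wrist']:
    im=capture(c);cv2.imwrite(f'pics/{c}1.png',im['color'][:,:,::-1])
    for n in P:
        for d in place_of(c,f'plunger_{n}_top')[:1]: P[n].append(d['at']); print(k,c,n,np.round(d['at'],4),round(d['conf'],2))
for n in P: print(n,np.median(P[n],0) if P[n] else 0)
s=read_state();p=np.array([.5535,.2215,.3])-s['position'];print(s['time_s'],s['position'],s['tcp_rot'].T@p if hasattr(s['tcp_rot'],'T') else np.array(s['tcp_rot']).T@p, s['force'])
E
```

```text
time_s: 3.7
position: [0.5335, 0.1788, 0.3088]
tcp_rot: [[0.955, 0.297, 0.0], [0.297, -0.955, 0.001], [0.0, -0.001, -1.0]]
force: [-0.9, -0.6, -0.1]
opening: 0.005
grasp_force: 0.0
[[0.955, 0.297, 0.0], [0.297, -0.955, 0.001], [0.0, -0.001, -1.0]]
0 top tall [ 0.6089 -0.0122  0.2177] 0.59
0 scene short [0.5555 0.2249 0.1443] 0.42
0 scene middle [ 0.4972  0.01   -0.0011] 0.5
0 scene tall [ 0.611  -0.0128  0.2127] 0.6
0 wrist short [0.5537 0.2203 0.1413] 0.62
0 wrist middle [0.5766 0.1077 0.1829] 0.58
0 wrist tall [ 0.6081 -0.0112  0.2222] 0.88
1 top tall [ 0.6103 -0.014   0.2161] 0.84
1 scene short [0.5543 0.2254 0.1447] 0.61
1 scene middle [0.5811 0.106  0.1798] 0.46
1 scene tall [ 0.611  -0.0102  0.2145] 0.7
1 wrist short [0.5511 0.2233 0.1391] 0.56
1 wrist middle [0.5779 0.1056 0.1816] 0.86
1 wrist tall [ 0.6083 -0.0131  0.2236] 0.78
2 top middle [ 0.6071 -0.0124  0.2175] 0.68
2 top tall [ 0.6086 -0.013   0.2181] 0.85
2 scene short [0.5529 0.2213 0.1448] 0.6
2 scene middle [0.5797 0.1088 0.1827] 0.74
2 scene tall [ 0.6098 -0.0142  0.2152] 0.71
2 wrist short [0.5538 0.2213 0.1407] 0.72
2 wrist middle [0.4378 0.1979 0.002 ] 0.71
2 wrist tall [ 0.6108 -0.0126  0.2228] 0.77
short [0.55375 0.2223  0.1428 ]
middle [0.5779 0.106  0.1816]
tall [ 0.6098 -0.0128  0.2177]
5.5 [0.53284412 0.17605484 0.30956083] [ 0.03304236 -0.03741813  0.00956151] [-0.64915892  0.70426741 -1.05148247]
```

```bash
python3 -m jog '33 -37.5 0 0 0 0 0; 0 0 0 0 0 0 0; 0 0 45 0 0 0 0; 0 0 45 0 0 0 0; 0 0 35 0 0 0 0; 0 0 5 0 0 0 0; 0 0 0 0 0 0 0; 0 0 0 0 0 0 0'
```

```text
time_s: 6.5
position: [0.5547, 0.2217, 0.1815]
tcp_rot: [[0.956, 0.292, 0.004], [0.292, -0.956, 0.001], [0.004, 0.0, -1.0]]
force: [-0.1, -0.6, -0.4]
opening: 0.004
grasp_force: 0.0
```

Run:
```python
from rig import *
import cv2,numpy as np
im=capture('wrist');cv2.imwrite('pics/wrist2.png',im['color'][:,:,::-1])
K,D=im['camera_matrix'],im['distortion']
for d in place_of('wrist','plunger_short_top')[:1]: print(d)
s=read_state();p=np.array([.5538,.2222,.148])-s['position'];print(s['time_s'],s['position'],np.array(s['tcp_rot']).T@p*1000,s['force'])
```

```text
{'at': [0.5514, 0.2233, 0.1413], 'conf': 0.71}
6.6 [0.55438383 0.22172269 0.18125901] [-0.52686022 -0.64042943 33.25721813] [ 0.06905516 -0.6023812  -0.38236935]
```

View pics/wrist2.png

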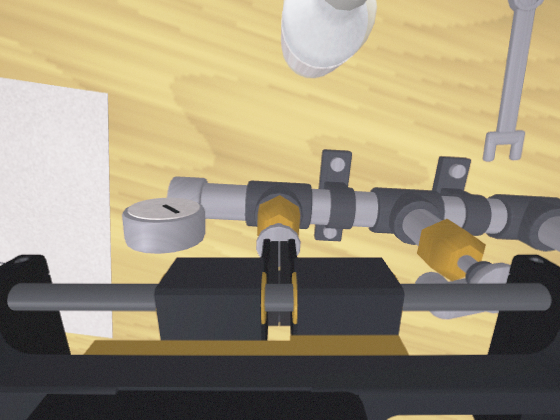

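The wrist picture shows the fingers at about (280,250), centred over the short cap at (279,240). I'll press slowly.

```bash
python3 -m jog '0 0 10 0 0 0 0; 0 0 5 0 0 0 0; 0 0 2 0 0 0 0; 0 0 2 0 0 0 0; 0 0 2 0 0 0 0; 0 0 2 0 0 0 0; 0 0 2 0 0 0 0; 0 0 2 0 0 0 0; 0 0 2 0 0 0 0; 0 0 2 0 0 0 0; 0 0 0 0 0 0 0'
```

```text
time_s: 7.98
position: [0.5534, 0.2216, 0.1484]
tcp_rot: [[0.956, 0.292, -0.0], [0.292, -0.956, -0.0], [-0.0, -0.0, -1.0]]
force: [-0.8, -0.7, 2.9]
opening: 0.002
grasp_force: 1.4
```

```bash
python3 -m jog '0 0 1.5 0 0 0 0; 0 0 1.5 0 0 0 0; 0 0 0 0 0 0 0'
```

```text
time_s: 8.35
position: [0.5535, 0.2216, 0.146]
tcp_rot: [[0.956, 0.292, 0.0], [0.292, -0.956, 0.0], [0.0, 0.0, -1.0]]
force: [-3.0, -0.1, 6.5]
opening: 0.008
grasp_force: 3.2
```

```bash
python3 -m jog '0 0 1.5 0 0 0 0; 0 0 0 0 0 0 0; 0 0 0 0 0 0 0'
```

```text
time_s: 8.72
position: [0.5535, 0.2216, 0.1449]
tcp_rot: [[0.956, 0.293, 0.001], [0.293, -0.956, 0.0], [0.001, 0.0, -1.0]]
force: [-3.0, -0.4, 8.5]
opening: 0.004
grasp_force: 4.0
```

```bash
python3 -m jog '0 0 -10 0 0 0 0; 0 0 -45 0 0 0 0; 0 0 -45 0 0 0 0; -4.5 59.5 0 0 0 0 0; -4.5 59.5 0 0 0 0 0; 0 0 0 0 0 0 0; 0 0 20 0 0 0 0; 0 0 0 0 0 0 0; 0 0 0 0 0 0 0'
python3 - <<'E'
from rig import *
import cv2,numpy as np
for c in ['wrist','scene','top']:
    im=capture(c);cv2.imwrite(f'pics/{c}3.png',im['color'][:,:,::-1])
    for n in ['short','middle']: print(c,n,[(np.round(d['at'],4),round(d['conf'],2)) for d in place_of(c,f'plunger_{n}_top')[:1]])
s=read_state();p=np.array([.5798,.1053,.188])-s['position'];print(s['time_s'],s['position'],np.array(s['tcp_rot']).T@p*1000,s['force'])
E
```

```text
time_s: 9.85
position: [0.5799, 0.106, 0.2243]
tcp_rot: [[0.956, 0.293, 0.001], [0.293, -0.956, 0.0], [0.001, -0.0, -1.0]]
force: [0.4, -0.4, 0.5]
opening: 0.003
grasp_force: 0.0
wrist short [(array([0.554 , 0.2235, 0.1228]), 0.79)]
wrist middle [(array([0.576 , 0.102 , 0.1813]), 0.83)]
scene short [(array([0.5546, 0.2242, 0.1274]), 0.45)]
scene middle [(array([0.581 , 0.1114, 0.1824]), 0.58)]
top short []
top middle [(array([ 0.5819,  0.1039, -0.0009]), 0.63)]
10.3 [0.57967789 0.10519505 0.22422744] [ 0.13665412 -0.06667669 36.22747609] [-0.23342508 -1.05507801  0.28373027]
```

View pics/wrist3.png

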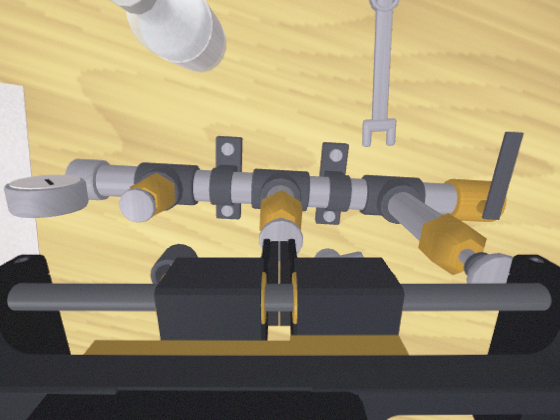

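The short cap at (138,204) now sits on its brass body, at z of about 0.125 m. The fingers are centred over the middle cap at (280,237).

```bash
python3 -m jog '0 0 15 0 0 0 0; 0 0 3 0 0 0 0; 0 0 2 0 0 0 0; 0 0 2 0 0 0 0; 0 0 2 0 0 0 0; 0 0 2 0 0 0 0; 0 0 2 0 0 0 0; 0 0 2 0 0 0 0; 0 0 2 0 0 0 0; 0 0 2 0 0 0 0; 0 0 2 0 0 0 0; 0 0 0 0 0 0 0'
```

```text
time_s: 11.8
position: [0.5796, 0.1051, 0.188]
tcp_rot: [[0.956, 0.292, -0.0], [0.292, -0.956, 0.0], [-0.0, -0.0, -1.0]]
force: [-3.0, 0.4, 3.3]
opening: 0.006
grasp_force: 1.7
```

```bash
python3 -m jog '0 0 1.5 0 0 0 0; 0 0 1.5 0 0 0 0; 0 0 0 0 0 0 0; 0 0 0 0 0 0 0'
```

```text
time_s: 12.3
position: [0.5797, 0.1052, 0.1857]
tcp_rot: [[0.956, 0.293, 0.0], [0.293, -0.956, -0.0], [0.0, 0.0, -1.0]]
force: [-3.8, -0.0, 6.2]
opening: 0.003
grasp_force: 3.4
```

```bash
python3 -m jog '0 0 1.5 0 0 0 0; 0 0 0 0 0 0 0; 0 0 0 0 0 0 0'; python3 -m jog '0 0 -10 0 0 0 0; 0 0 -45 0 0 0 0; 0 0 -45 0 0 0 0; -3 60.5 0 0 0 0 0; -3 60.5 0 0 0 0 0; 0 0 0 0 0 0 0; 0 0 20 0 0 0 0; 0 0 0 0 0 0 0; 0 0 0 0 0 0 0'
python3 - <<'E'
from rig import *
import cv2,numpy as np
for c in ['wrist','scene']:
    im=capture(c);cv2.imwrite(f'pics/{c}4.png',im['color'][:,:,::-1])
    for n in ['short','middle','tall']: print(c,n,[(np.round(d['at'],4),round(d['conf'],2)) for d in place_of(c,f'plunger_{n}_top')[:1]])
s=read_state();p=np.array([.6095,-.0125,.228])-s['position'];print(s['time_s'],s['position'],np.array(s['tcp_rot']).T@p*1000,s['force'])
E
```

```text
time_s: 12.68
position: [0.5797, 0.1052, 0.1845]
tcp_rot: [[0.956, 0.293, 0.001], [0.293, -0.956, -0.0], [0.0, 0.0, -1.0]]
force: [-5.3, -0.0, 8.7]
opening: 0.003
grasp_force: 4.3
time_s: 13.8
position: [0.6096, -0.0116, 0.2638]
tcp_rot: [[0.956, 0.293, 0.001], [0.293, -0.956, 0.0], [0.001, 0.0, -1.0]]
force: [-0.8, 0.3, -0.3]
opening: 0.0
grasp_force: 0.0
wrist short [(array([0.5521, 0.2254, 0.1263]), 0.93)]
wrist middle [(array([0.5804, 0.106 , 0.1661]), 0.93)]
wrist tall [(array([ 0.6104, -0.0141,  0.2208]), 0.6)]
scene short [(array([0.5531, 0.2226, 0.13  ]), 0.42)]
scene middle [(array([ 0.5786,  0.1026, -0.0024]), 0.71)]
scene tall [(array([0.577 , 0.106 , 0.0012]), 0.5)]
14.2 [ 0.60938324 -0.01221143  0.26385408] [8.99556111e-03 3.01444325e-01 3.58541609e+01] [ 0.18601633 -0.98597909 -0.37884017]
```

View pics/wrist4.png

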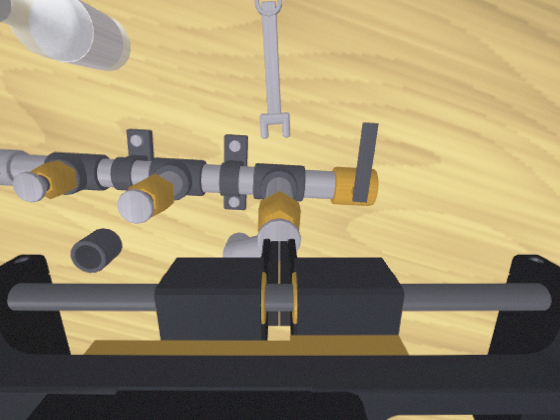

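The short cap at (30,186) and the middle cap at (136,205) are both down. The fingers are centred over the tall cap at (279,236).

```bash
python3 -m jog '0 0 15 0 0 0 0; 0 0 3 0 0 0 0; 0 0 2 0 0 0 0; 0 0 2 0 0 0 0; 0 0 2 0 0 0 0; 0 0 2 0 0 0 0; 0 0 2 0 0 0 0; 0 0 2 0 0 0 0; 0 0 2 0 0 0 0; 0 0 2 0 0 0 0; 0 0 2 0 0 0 0; 0 0 0 0 0 0 0'; python3 -m jog '0 0 1.5 0 0 0 0; 0 0 1.5 0 0 0 0; 0 0 0 0 0 0 0; 0 0 0 0 0 0 0'
```

```text
time_s: 15.7
position: [0.6094, -0.0124, 0.2276]
tcp_rot: [[0.956, 0.292, 0.0], [0.292, -0.956, -0.0], [0.0, 0.0, -1.0]]
force: [-0.5, -0.3, 3.9]
opening: 0.005
grasp_force: 2.0
time_s: 16.2
position: [0.6095, -0.0124, 0.2254]
tcp_rot: [[0.956, 0.293, 0.001], [0.293, -0.956, -0.0], [0.001, 0.001, -1.0]]
force: [-1.5, -0.7, 7.0]
opening: 0.005
grasp_force: 3.6
```

```bash
python3 -m jog '0 0 1.5 0 0 0 0; 0 0 0 0 0 0 0; 0 0 0 0 0 0 0'; python3 -m jog '0 0 -10 0 0 0 0; 0 0 -40 0 0 0 0; 0 0 -40 0 0 0 0; 0 0 0 0 0 0 0; 0 0 0 0 0 0 0; 0 0 0 0 0 0 0'
python3 - <<'E'
from rig import *
import cv2,numpy as np
for c in ['wrist','scene']:
    im=capture(c);cv2.imwrite(f'pics/{c}5.png',im['color'][:,:,::-1])
    for n in ['plunger_short_top','plunger_middle_top','plunger_tall_top','bottle','coupling','wrench','elbow']: print(c,n,[(np.round(d['at'],4),round(d['conf'],2)) for d in place_of(c,n)[:1]])
E
```

```text
time_s: 16.58
position: [0.6095, -0.0124, 0.2243]
tcp_rot: [[0.956, 0.293, 0.001], [0.293, -0.956, -0.0], [0.001, 0.001, -1.0]]
force: [-2.0, 1.3, 9.9]
opening: 0.011
grasp_force: 4.5
time_s: 17.32
position: [0.6082, -0.0121, 0.3111]
tcp_rot: [[0.956, 0.292, -0.004], [0.292, -0.956, 0.001], [-0.004, -0.002, -1.0]]
force: [0.4, 0.6, 0.5]
opening: 0.004
grasp_force: 0.0
wrist plunger_short_top [(array([0.5512, 0.2244, 0.1255]), 0.92)]
wrist plunger_middle_top [(array([0.5798, 0.1059, 0.164 ]), 0.6)]
wrist plunger_tall_top [(array([ 0.6099, -0.0134,  0.2086]), 0.87)]
wrist bottle [(array([7.045e-01, 2.370e-01, 1.000e-04]), 0.73)]
wrist coupling [(array([0.438 , 0.198 , 0.0034]), 0.6)]
wrist wrench [(array([0.7312, 0.0406, 0.0038]), 0.73)]
wrist elbow [(array([0.4947, 0.0102, 0.0039]), 0.85)]
scene plunger_short_top [(array([0.5517, 0.2228, 0.1283]), 0.63)]
scene plunger_middle_top [(array([0.5809, 0.1098, 0.1681]), 0.52)]
scene plunger_tall_top [(array([ 0.6089, -0.0121,  0.2035]), 0.66)]
scene bottle [(array([ 7.009e-01,  2.326e-01, -6.000e-04]), 0.84)]
scene coupling []
scene wrench [(array([0.7376, 0.0321, 0.0045]), 0.78)]
scene elbow [(array([ 0.4985,  0.0118, -0.001 ]), 0.76)]
```

View pics/wrist5.png

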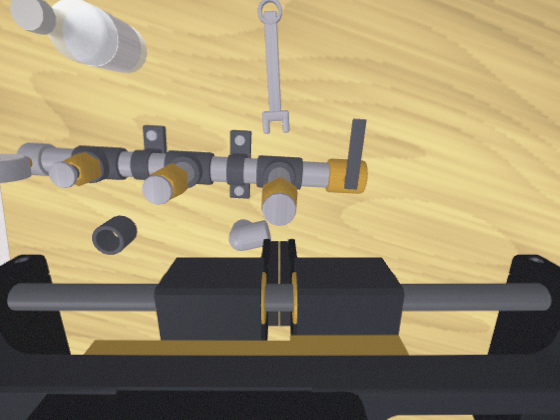

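The three caps, at (65,173), (158,187) and (279,208), are all down. The robot is clear of everything and the bystanders haven't moved.

```bash
python3 -c "
from rig import *
print(hand_in())"
```

```text
the job is handed in; nothing more can be done
None
```

I pressed the three plungers down in order (short, middle, tall) with light pushes of at most about 10 N. The cameras showed all three fully down and the bottle, wrench, coupling and elbow where they stood. I handed the job in at about 18 s; the hand-in gave no verdict.

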